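# Bring the tray sled to the serving station and peel off the top tray

### The arm

A 6-joint arm with a two-finger parallel gripper is mounted at the origin on the work surface. World frame = base frame: x ahead of the robot, y to its left, z up, the work surface at z = 0. Lengths are in m, angles in rad, forces in N, time in s.
With the tool pointing down it reaches from about 0.375 to 0.975 m from the base axis. Payload 3.8 kg.
Tool frame: the origin (TCP) lies midway between the tips of the shut fingers; the grasp point (between the pads) lies 19 mm behind it; z points along the fingers, y is the direction in which the jaws open and shut (so a half turn about z gives the same grasp; the last joint's range is limited). The gripper opens to 85 mm and grips with 20 to 120 N. Pads are 22 mm wide; open, the fingers measure 114 mm over their backs; the gripper's body (76 mm by 85 mm) begins 54 mm behind the grasp point. The pads swing forward as they close: fully open they stand 13 mm farther back than shut.
Start: joints at [-1.156, 0.264, 1.604, -0, 1.274, -0.037], TCP at [0.295, -0.607, 0.21] pointing down, gripper open.
Joint ranges: [-2.63, 2.63], [-0.94, 2.18], [0.31, 2.57], [-1.31, 4.45], [0, 2.66], [-2.55, 2.55]. Speed limits (rad/s): [2.57, 2.57, 3.14, 3.14, 3.14, 3.14].

### API

Orientations are given as a rotation vector (axis times angle).
In Python, from workcell import bot gives the robot as it stands.
- The arm moves only by the tool arm_command, never from a script. Its argument "targets" is text: rows parted by semicolons, each of 7 numbers parted by spaces: the shift along the tool's x, y, z in mm, then the turn, a rotation vector about the tool's x, y, z in degrees, then the opening, from 0 (shut) to 1 (fully open). A call has 1 to 10 rows; each row is the pose to reach, as a shift and turn from the pose commanded when the call began, along the tool's axes at that moment; what a row does not reach only later rows make up. A row lasts 1/12 s, in which the tool goes at most 41.7 mm and 7.16 degrees, less where a joint would pass 70% of its speed; a pose out of reach is approached as far as the arm can. A call with a gripper value outside its range is refused whole. The fingers move at their own pace and stop on an object; "newtons" is the grip in N (left out, the last holds). Time passes only in rows, so rows that repeat a pose let the fingers close. It gives the time, the measured TCP pose, the force and the opening at its end, in the units of the state.
- bot.read_state(): the state, without advancing time (a new reading comes with each control period).
- bot.read_camera(name): name is "side" or "top"; returns (picture, depth): 384x512x3 uint8, blue, green, red; 384x512 float32, m along the optical axis (not along the pixel's ray), 0 where there is no reading.
- bot.camera_params(name): a dict with "fov_y" (degrees; the focal length in pixels is half the picture's height over the tangent of half this angle, whatever the lens; pixels are square), "cx", "cy" (the principal point, pixels), "k1" (the pictures are not rectified: a ray, as slopes to the right and down, at radius r is drawn at 1 + k1 r^2 times it, then the intrinsics apply), "xyz" and "rotation" of the camera in the world. Camera axes: x right, y up, looking along -z (the intrinsics and any distortion apply to the point x, -y, -z); pixel columns grow to the right and rows downward; lengths in m; the calibration is good to about 2 mm. A picture is of the moment at which its call begins. camera_params takes no time and is no camera call.
- bot.finish_job(): hands the job in, once; it reports no verdict.
The state is a dict: "time": time; "q": joint angles; "joint_vel": joint speeds; "joint_torque": joint torques, N m; "tool_pos": TCP position; "tcp_rot": TCP orientation; "wrist_force": force on the tool from outside, world axes, zero at the start; "torque": the same for the moment, N m; "width": opening from 0.0 (shut) to 1.0 (fully open).
Only numpy, scipy, OpenCV 4.12 (cv2) and the standard library are available. Lean on these libraries where they do the work, as an engineer would, in place of code of your own. Each camera call takes 0.05 s, during which the arm holds its last target.

### The job

Push the sled with the stack of clinging steel trays along its rail until it drops into the latch of the station post. Then peel the top tray off the stack by its upright corner lug: raise that corner first while the opposite corner still sits in the nest, so that the tray below stays behind. Finish holding the tray by the robot's grip, roughly level and still, centred well up above the ribbed rubber mat (its floor at least 12 cm over the counter); do not put it down, let go of it or upset the crockery and other things standing about.

Things in the scene. Friction and masses are not known exactly. Their poses are not given: they have to be found in the camera images.
- rail: Low slide fixed to the counter: two steel rods 495 mm long, 80 mm apart, tops 25 mm above the counter, with end blocks. Origin: on the counter, midway between the rods, 270 mm from the end where the sled starts and 225 mm from the other; its y axis is the direction in which the sled travels to the station, x points across, away from the robot. Its place and yaw (up to 0.16 rad) vary.
- sled (a joint): Travel of the sled along the rail's +y, in m: 0 at the start, 0.23 at most; the travel to the station is 0.105 to 0.185. Sliding friction about 1.5 N. Over the last 40 mm a ramp on the sled lifts a loose steel ball caged in the station post; the ball drops into a notch, holds the sled lightly against going back, and stops it firmly from going farther.
- sled_plate (a point): Middle of the top edge of the sled's upright aluminium push plate at its trailing (-y) end, 110 mm above the counter. Plate: 40 mm wide (rail's x), 12 thick (rail's y), 72 tall above the black deck. The tray rims begin about 69 mm ahead of it (the top lug 40 mm ahead, nearer the robot). Push it from behind or pinch it from above across its thickness.
- sled_index (a point): Middle of the notch in the aluminium latch blade on the sled's far (+x) side, 37 mm above the counter. It must come to rest at point station_mark.
- station_mark (a point): Point in the middle of the cage of the station post, 37 mm above the counter: where the notch lies when the sled is home. The post is aluminium, 80 mm tall, on the far side of the rail, 125 mm from its middle line; its cage, 32 x 30 mm, holds a loose 18 mm steel ball.
- top_tray: Top one of three nested steel trays, 140 x 190 mm over the rim (x, y; at first parallel to the rail's), 22 mm deep, 0.15 to 0.27 kg. Origin: centre of its floor's underside, z up. Nested, 14 mm above the middle tray's origin. It clings: near the four corners sprung rubber pads grip nibs under its rim (about 2 to 3 N each) until that corner has risen some 8 mm.
- top_tray_lug (a point): Middle of the top tray's lug, an upright plate 8 mm thick, 24 long, 22 tall, off the rim's corner nearest the robot, at (-81,-106,33) mm in the tray's frame. Its length runs along the tray's (+x+y) diagonal: pinch it across (+x-y). It stands on an ear 26 mm wide, ear top 11 mm below this point. The middle tray's lug is at the opposite corner, the bottom one's under this ear.
- top_tray_far (a point): Point on top of the top tray's rim at the corner opposite its lug, at (65, 90, 22) mm in the tray's frame.
- top_tray_mid (a point): Centre of the top tray's mouth at rim height, at (0, 0, 22) mm in its frame.
- under_tray: The middle tray, like the top one but turned half round in the nest (its lug at the corner away from the robot). Origin: centre of the underside of its floor. It clings more strongly to the bottom tray, which is screwed to the sled. It must stay there.
- mat: Ribbed black rubber bar mat fixed on the counter, 190 x 170 mm, 6 mm high. Origin: centre of its underside. Its place and yaw vary.
- cup_a: White mug, 80 mm across, 62 mm tall, bystander. Origin: centre of its foot.
- cup_b: White mug like the other, bystander.
- jug: Steel milk jug, 84 mm across, 95 mm tall, bystander. Origin: centre of its foot.
- tamper: Steel tamper, 58 mm across, 85 mm tall, bystander. Origin: centre of its foot.
- sugar_jar: Glass jar with a steel lid, 76 mm across, 90 mm tall, bystander. Origin: centre of its foot.
- carton: Plain white carton, 70 x 70 x 110 mm, bystander. Origin: centre of its foot.
- spoon: Spoon, 140 mm long, lying on the counter between the rail and the robot, bystander. Origin: underside of its middle.
Not all that is in view belongs to the job. Leave any blue look-alike of the part that bears station_mark alone.

How it is judged:
On the way, in this order (a step that is already met when the one before it is completed fails the run):
1. the sled rests latched at the station (horizontal distance between sled_index and station_mark below 0.004 m and velocity of joint sled between -0.01 and 0.01 m/s), for 0.2 s.
2. the lug corner of the top tray is raised while the opposite corner is still down in the nest (z of top_tray_lug in the frame of under_tray above 0.067 m and z of top_tray_far in the frame of under_tray below 0.044 m).
At the end, for the whole second after the job is handed in: Sled index within 5 mm of the station mark; middle tray still nested (raised under 8 mm, tilt under 0.05 rad); top tray held by the fingers (over 1 N), floor over 110 mm up, level within 0.3 rad, centre within 50 mm of the mat's in plan, under 0.03 m/s (horizontal distance between sled_index and station_mark below 0.005 m and z of under_tray in the frame of sled_index below 0.023 m and angle between under_tray's own z axis and vertical below 0.05 rad and height (world z) of top_tray above 0.11 m and angle between top_tray's own z axis and vertical below 0.3 rad and horizontal distance between top_tray_mid and mat below 0.05 m and linear speed of top_tray below 0.03 m/s and contact force between top_tray and the fingers above 1 N); the arm keeps its last pose, push and grip.
It fails at once if the middle tray is pulled out of its nest (z of under_tray in the frame of sled_index above 0.04 m).
It fails at once if a bystander is pushed away or upset (distance of any of cup_a, cup_b, jug, tamper, sugar_jar, carton, spoon from where it was at the start of the episode above 0.03 m or angle between any of cup_a, cup_b, jug, tamper, sugar_jar, carton's own z axis and vertical above 0.4 rad).
It also fails if it takes over 59 s, if anything falls off the work surface, if the arm or the gripper's body presses on something with over 40 N, if the wrist force passes 120 N, or if a joint passes its speed limit or range.

## Working session

There is one attempt and no reset: what is moved stays moved. The work goes in short steps, Python scripts to look and compute and a tool call to move; the robot and the scene stay as the last step left them, time stands still between calls to the robot, and variables do not carry over. Pictures are saved under pics/ and viewed, and the job is handed in when it is done.

Besides the shell and the picture viewer there is one more tool, called after "Call:" as name(argument=value, ...) on one line, values as JSON. arm_command: Moves the arm, as the interface text tells. Its arguments: {"type":"object","properties":{"targets":{"type":"string"},"newtons":{"type":"number"}},"required":["targets"]}

```bash
ls; mkdir -p pics; python3 - <<'E'
from workcell import bot
import cv2,numpy as np
print(bot.read_state())
for n in("side","top"):
    print(n,bot.camera_params(n))
    p,d=bot.read_camera(n); cv2.imwrite(f"pics/{n}0.png",p); np.save(f"{n}0.npy",d)
E
```

```text
pics
{'time': 0.0, 'q': array([-1.15592183e+00,  2.64790910e-01,  1.60538778e+00, -2.73844182e-05,
        1.27368008e+00, -3.68857258e-02]), 'joint_vel': array([ 0.00097563,  0.00130109,  0.00142882, -0.00145677, -0.00083176,
       -0.00239324]), 'joint_torque': array([ 6.28828875e-04, -5.15115309e+01, -3.67315328e+01, -2.40911896e-05,
        1.29407897e-02,  2.52310872e-05]), 'tool_pos': array([ 0.29435491, -0.6065707 ,  0.20892919]), 'tcp_rot': array([-3.05962060e+00, -7.03119199e-01,  7.08632391e-04]), 'wrist_force': array([ 0.46048214,  0.30466775, -0.33220901]), 'torque': array([ 0.01029497,  0.02089346, -0.0067084 ]), 'width': 1.0028043326471192}
side {'fov_y': 46.09176926974335, 'cx': 257.9611891656362, 'cy': 189.8307177188337, 'k1': -0.010570792990496689, 'xyz': array([ 0.4553507 , -0.72732313,  0.95836831]), 'rotation': array([ 0.73566331, -0.05103024, -0.10082482])}
top {'fov_y': 50.662292019236325, 'cx': 262.2902706079807, 'cy': 194.22872507229096, 'k1': -0.03649682159551289, 'xyz': array([0.37562216, 0.04533509, 1.12554576]), 'rotation': array([ 0.13464296, -0.13755046, -1.56722804])}
```

View pics/side0.png

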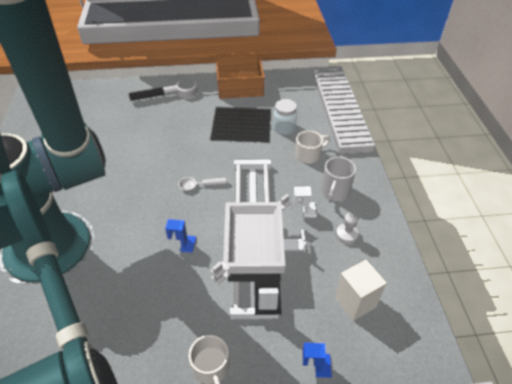

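View pics/top0.png

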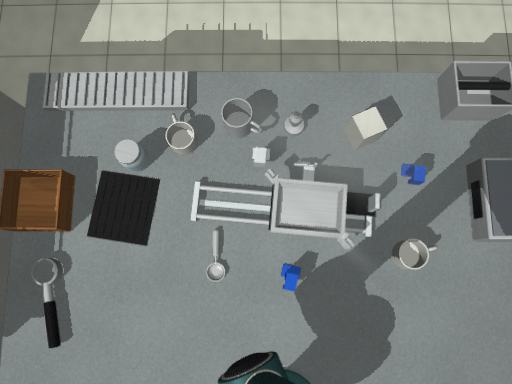

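```bash
cat > h.py <<'E'
import numpy as np,cv2
from scipy.spatial.transform import Rotation as R
from workcell import bot
def K(n):
    p=bot.camera_params(n); f=192/np.tan(np.radians(p["fov_y"]/2)); 
    return p,np.array([[f,0,p["cx"]],[0,f,p["cy"]],[0,0,1.]]),np.array([p["k1"],0,0,0])
def rays(n,uv):
    p,k,d=K(n); s=cv2.undistortPoints(np.float64(uv).reshape(-1,1,2),k,d)[:,0]
    v=np.c_[s[:,0],-s[:,1],-np.ones(len(s))]
    return np.array(p["xyz"]),v@R.from_rotvec(p["rotation"]).as_matrix().T
def atz(n,uv,z):
    o,v=rays(n,uv); return o+v*((z-o[2])/v[:,2])[:,None]
def atd(n,uv,d):
    o,v=rays(n,uv); return o+v*np.float64(d).reshape(-1,1)
def proj(n,X):
    p,k,d=K(n); c=(np.atleast_2d(X)-p["xyz"])@R.from_rotvec(p["rotation"]).as_matrix()
    c=c*[1,-1,-1]
    return cv2.projectPoints(c,np.zeros(3),np.zeros(3),k,d)[0][:,0]
def tri(uvs,uvt):
    "pairs: side px, top px"
    o1,v1=rays("side",uvs);o2,v2=rays("top",uvt);out=[]
    for a,b in zip(v1,v2):
        s=np.linalg.lstsq(np.c_[a,-b],o2-o1,rcond=None)[0]
        P,Q=o1+a*s[0],o2+b*s[1]; out.append(np.r_[(P+Q)/2,np.linalg.norm(P-Q)])
    return np.array(out)
def crop(img,x0,y0,x1,y1,s,fn):
    c=cv2.resize(img[y0:y1,x0:x1],None,fx=s,fy=s,interpolation=cv2.INTER_CUBIC)
    for x in range((x0+9)//10*10,x1,10):
        cv2.putText(c,str(x),(int((x-x0+.5)*s),8),0,.3,(0,0,255),1);cv2.line(c,(int((x-x0+.5)*s),10),(int((x-x0+.5)*s),16),(0,0,255),1)
    for y in range((y0+9)//10*10,y1,10):
        cv2.putText(c,str(y),(0,int((y-y0+.5)*s)+3),0,.3,(0,0,255),1);cv2.line(c,(20,int((y-y0+.5)*s)),(26,int((y-y0+.5)*s)),(0,0,255),1)
    cv2.imwrite(fn,c)
E
python3 - <<'E'
from h import *
t=cv2.imread("pics/top0.png");s=cv2.imread("pics/side0.png")
crop(t,180,140,392,260,3.7,"pics/t0c.png")
crop(s,200,150,330,325,3.4,"pics/s0c.png")
D=np.load("top0.npy");v,u=np.mgrid[0:384,0:512]
P=atd("top",np.c_[u.ravel(),v.ravel()],D.ravel())
np.save("P0.npy",P.reshape(384,512,3))
P=P.reshape(384,512,3)
for a in [(310,210),(376,200),(350,180),(125,200),(60,300),(348,241)]: print(a,P[a[1],a[0]].round(4))
E
```

```text
(310, 210) [ 0.519  -0.0826  0.065 ]
(376, 200) [ 0.5383 -0.2458  0.1105]
(350, 180) [ 0.6133 -0.2058  0.0011]
(125, 200) [0.5549 0.4272 0.0092]
(60, 300) [0.2808 0.5933 0.0018]
(348, 241) [ 0.4347 -0.1708  0.109 ]
```

View pics/t0c.png

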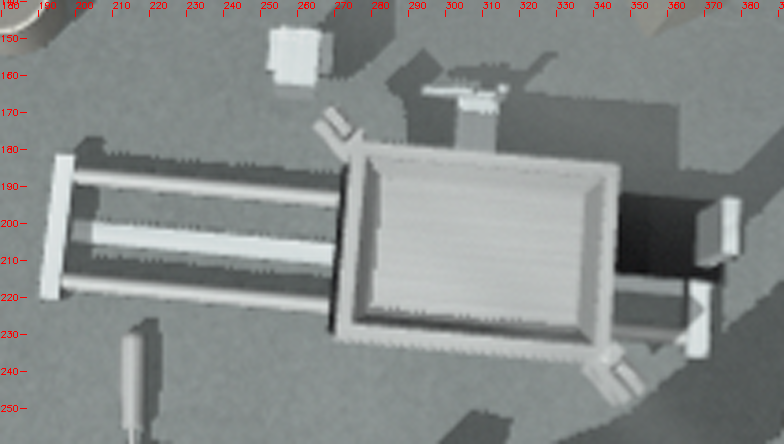

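View pics/s0c.png

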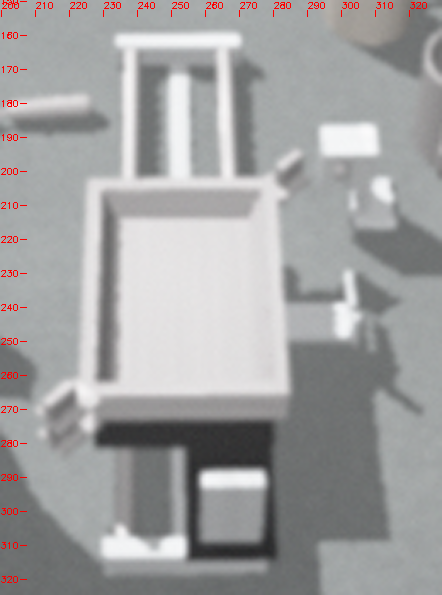

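```bash
python3 - <<'E'
from h import *
c=lambda x,y:(180+x/3.7-.5,140+y/3.7-.5)
s=lambda x,y:(200+x/3.4-.5,150+y/3.4-.5)
def pr(l,a): print(l,np.round(a,4).tolist())
rod=atz("top",[c(75,176),c(335,200),c(75,284),c(330,306)],.025);pr("rods",rod)
d=rod[0]-rod[1];e=rod[2]-rod[3];print(np.arctan2(-d[0],d[1]),np.arctan2(-e[0],e[1]))
pr("endblock+",atz("top",[c(65,155),c(50,298)],.025))
pr("endblock-",atz("top",[c(703,282),c(700,356)],.025))
# plate top corners
pr("plate",atz("top",[c(724,197),c(740,197),c(722,255),c(738,258)],.11))
pr("plate tri",tri([s(233,478)],[c(731,227)]))
pr("plate side",atz("side",[s(200,470),s(266,470),s(200,488),s(266,488)],.11))
# post cap
pr("cap top",atz("top",[c(270,28),c(320,28),c(268,84),c(318,86)],.08))
pr("cap side",atz("side",[s(320,124),s(378,124),s(320,155),s(378,155)],.08))
pr("cap tri",tri([s(349,139)],[c(295,56)]))
# tray rim corners
pr("rim",atz("top",[c(352,143),c(620,165),c(333,338),c(610,358)],.10))
pr("rim tri",tri([s(88,180),s(273,180),s(82,397),s(288,397)],[c(333,338),c(352,143),c(610,358),c(620,165)]))
# lug
pr("lug top",atz("top",[c(617,352),c(645,392)],.117))
pr("lug tri",tri([s(60,397)],[c(631,374)]))
P=np.load("P0.npy")
for u in range(336,356,2): print(u,[tuple(P[v,u].round(3)) for v in (234,237,240,243,246)])
E
```

```text
rods [[0.5885, 0.216, 0.025], [0.5702, 0.0218, 0.025], [0.5073, 0.214, 0.025], [0.491, 0.0259, 0.025]]
-0.09407287489115163 -0.08672063787488321
endblock+ [[0.6045, 0.224, 0.025], [0.4969, 0.2322, 0.025]]
endblock- [[0.5084, -0.2503, 0.025], [0.4538, -0.2456, 0.025]]
plate [[0.5571, -0.2447, 0.11], [0.5571, -0.2558, 0.11], [0.5167, -0.2414, 0.11], [0.5146, -0.2523, 0.11]]
plate tri [[0.5377, -0.2489, 0.1085, 0.0027]]
plate side [[0.5191, -0.2419, 0.11], [0.5601, -0.2461, 0.11], [0.5177, -0.2544, 0.11], [0.5584, -0.2586, 0.11]]
cap top [[0.6866, 0.0694, 0.08], [0.6866, 0.0333, 0.08], [0.645, 0.0707, 0.08], [0.6435, 0.0349, 0.08]]
cap side [[0.6481, 0.0684, 0.08], [0.6932, 0.0639, 0.08], [0.6428, 0.0365, 0.08], [0.6871, 0.032, 0.08]]
cap tri [[0.6671, 0.0514, 0.0787, 0.002]]
rim [[0.5973, 0.0114, 0.1], [0.5816, -0.1757, 0.1], [0.4612, 0.0252, 0.1], [0.4472, -0.1639, 0.1]]
rim tri [[0.4635, 0.025, 0.0846, 0.0021], [0.6016, 0.0109, 0.0847, 0.0019], [0.4485, -0.1665, 0.0874, 0.0008], [0.5851, -0.1789, 0.0848, 0.0008]]
lug top [[0.4501, -0.1653, 0.117], [0.4233, -0.1832, 0.117]]
lug tri [[
[... 2360 characters left out ...]
t64(-0.175), np.float64(0.111)), (np.float64(0.423), np.float64(-0.179), np.float64(0.094))]
352 [(np.float64(0.461), np.float64(-0.206), np.float64(-0.001)), (np.float64(0.452), np.float64(-0.206), np.float64(-0.002)), (np.float64(0.439), np.float64(-0.186), np.float64(0.087)), (np.float64(0.43), np.float64(-0.181), np.float64(0.109)), (np.float64(0.422), np.float64(-0.18), np.float64(0.111))]
354 [(np.float64(0.46), np.float64(-0.211), np.float64(0.001)), (np.float64(0.452), np.float64(-0.211), np.float64(-0.0)), (np.float64(0.444), np.float64(-0.211), np.float64(0.001)), (np.float64(0.431), np.float64(-0.19), np.float64(0.089)), (np.float64(0.427), np.float64(-0.211), np.float64(-0.002))]
```

```bash
python3 - <<'E'
from h import *
t=cv2.imread("pics/top0.png");s=cv2.imread("pics/side0.png")
crop(t,245,140,325,185,9.5,"pics/t0d.png")
crop(s,275,175,325,255,7,"pics/s0d.png")
st=bot.read_state()
print(R.from_rotvec(st["tcp_rot"]).as_matrix().round(3))
print("mug",atz("top",[(413,254),(237,118),(180,137),(216,272)],.06).round(3))
crop(t,80,160,170,250,6.5,"pics/t0m.png")
E
```

```text
[[ 0.9    0.437 -0.001]
 [ 0.437 -0.9    0.002]
 [ 0.    -0.002 -1.   ]]
mug [[ 0.403 -0.351  0.06 ]
 [ 0.776  0.113  0.06 ]
 [ 0.721  0.269  0.06 ]
 [ 0.358  0.163  0.06 ]]
```

View pics/t0d.png

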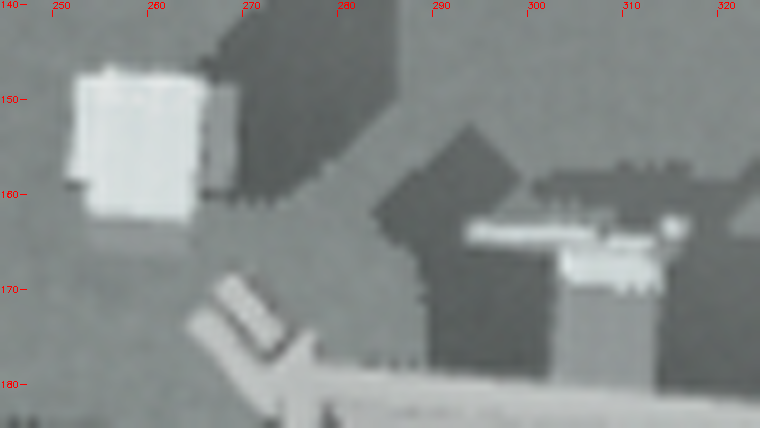

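View pics/s0d.png

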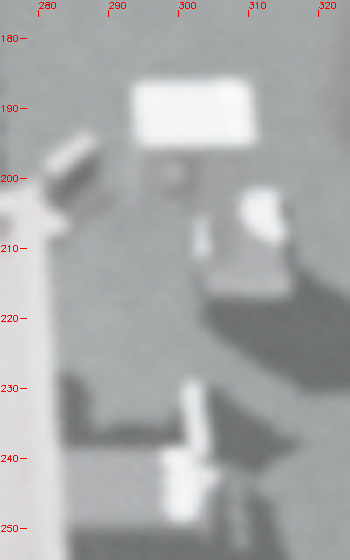

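View pics/t0m.png

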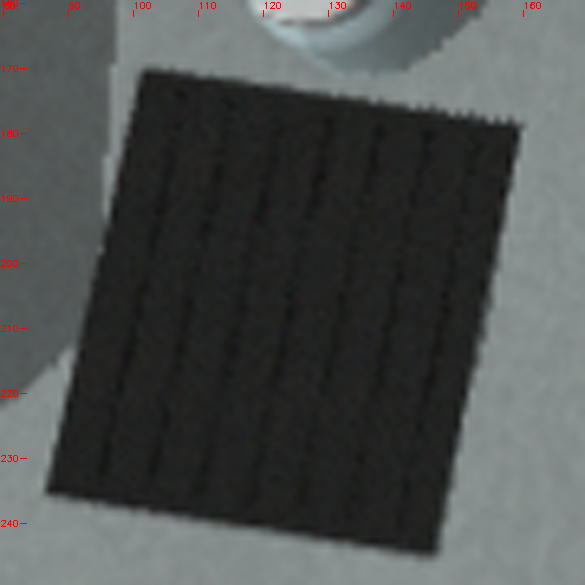

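```bash
python3 - <<'E'
from h import *
c=lambda x,y:(80+x/6.5-.5,160+y/6.5-.5)
m=atz("top",[c(143,69),c(520,125),c(47,493),c(437,555)],.006);print(m.round(4),m.mean(0))
n=atz("top",[(294,163.5),(308,164),(311,164.5),(315.5,163.5)],.037)
cap=np.array([.667,.0515,.0]); y=np.array([.0898,.996,0]);x=np.array([.996,-.0898,0])
for k in n: print(k.round(3),"to cap along",(cap-k)@y,"across",(cap-k)@x)
E
```

```text
[[0.6416 0.5008 0.006 ]
 [0.6162 0.3337 0.006 ]
 [0.4562 0.5298 0.006 ]
 [0.4303 0.3611 0.006 ]] [0.53609164 0.43134669 0.006     ]
[ 0.652 -0.044  0.037] to cap along 0.09688618906791238 across 0.006001833926863234
[ 0.651 -0.083  0.037] to cap along 0.1355468452798113 across 0.0039392807085016565
[ 0.649 -0.091  0.037] to cap along 0.14390911046266597 across 0.004610686385724215
[ 0.652 -0.104  0.037] to cap along 0.15612216619110708 across 0.0006507542143545298
```

```bash
cat >> h.py <<'E'
def rot(jaw,tiltaxis=None,ang=0):
    "tool down, jaw axis y at world angle jaw (deg)"
    a=np.radians(jaw); y=np.array([np.cos(a),np.sin(a),0]); z=np.array([0,0,-1.]); x=np.cross(y,z)
    M=np.c_[x,y,z]
    return M
def to(pos,M):
    s=bot.read_state(); R0=R.from_rotvec(s["tcp_rot"]).as_matrix(); p=s["tool_pos"]
    d=R0.T@(np.array(pos)-p)*1000; w=np.degrees(R.from_matrix(R0.T@M).as_rotvec())
    print("t",round(s["time"],2),"pos",p.round(4),"F",s["wrist_force"].round(1),"w",round(s["width"],3),"q",s["q"].round(2)); print("shift",d.round(1),"turn",w.round(2))
E
python3 - <<'E'
from h import *
to([.5375,-.2495,.16],rot(-95.15))
E
```

```text
t 0.1 pos [ 0.2944 -0.6066  0.2091] F [-0.2  1.3  0.3] w 1.001 q [-1.16  0.26  1.61  0.    1.27 -0.04]
shift [ 374.6 -215.1   49.5] turn [-1.200e-01  3.000e-02  3.104e+01]
```

Call:
arm_command(targets="375 -215 49 0 0 31 0.5;375 -215 49 0 0 31 0.5;375 -215 49 0 0 31 0.5;375 -215 49 0 0 31 0.5;375 -215 49 0 0 31 0.5;375 -215 49 0 0 31 0.5;375 -215 49 0 0 31 0.5;375 -215 49 0 0 31 0.5;375 -215 49 0 0 31 0.5;375 -215 49 0 0 31 0.5", newtons=40)

```text
time: 0.93
tool_pos: [0.5276, -0.2644, 0.1629]
tcp_rot: [-3.138, 0.14, 0.001]
wrist_force: [0.4, -1.0, -0.7]
width: 0.499
```

```bash
python3 - <<'E'
from h import *
to([.5375,-.2495,.16],rot(-95.15))
t,_=bot.read_camera("top");s,_=bot.read_camera("side")
crop(t,330,150,420,260,6,"pics/t1.png");crop(s,200,230,310,340,5,"pics/s1.png")
E
```

```text
t 0.93 pos [ 0.5276 -0.2644  0.1629] F [ 0.4 -1.  -0.7] w 0.499 q [-0.51  0.14  1.84 -0.    1.16  1.15]
shift [  8.6 -15.7   2.9] turn [-0.01  0.03  0.03]
```

View pics/s1.png

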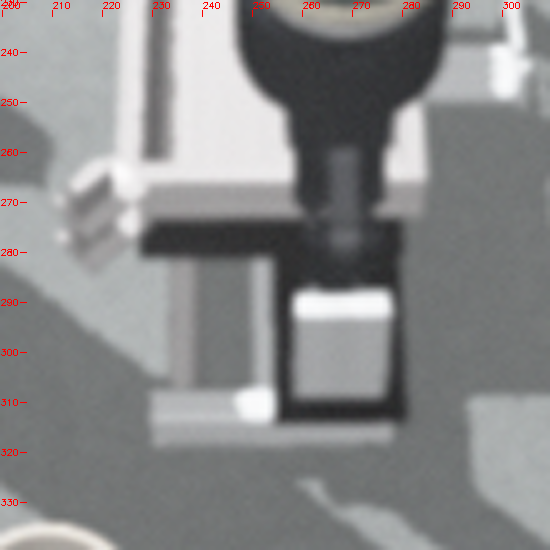

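```bash
python3 - <<'E'
from h import *
to([.5375,-.2495,.078],rot(-95.15))
E
```

```text
t 1.03 pos [ 0.529  -0.2608  0.162 ] F [-0.6  0.5  0.6] w 0.499 q [-0.5   0.14  1.84  0.    1.16  1.15]
shift [  7.6 -11.7  84. ] turn [-0.18  0.07  0.38]
```

Align above first, then descend.

Call:
arm_command(targets="8 -12 0 0 0 0 0.5;8 -12 10 0 0 0 0.5;8 -12 30 0 0 0 0.5;8 -12 50 0 0 0 0.5;8 -12 50 0 0 0 0.5")

```text
time: 1.45
tool_pos: [0.5323, -0.2547, 0.1085]
tcp_rot: [-3.135, 0.143, 0.012]
wrist_force: [-0.6, 0.9, -0.7]
width: 0.502
```

```bash
python3 - <<'E'
from h import *
s,_=bot.read_camera("side");t,_=bot.read_camera("top")
crop(t,330,150,420,260,5,"pics/t2.png");crop(s,200,230,310,340,5,"pics/s2.png")
to([.5375,-.2495,.078],rot(-95.15))
E
```

```text
t 1.55 pos [ 0.5346 -0.2558  0.1122] F [-0.7 -0.8 -0.3] w 0.496 q [-0.49  0.19  1.88 -0.    1.07  1.17]
shift [ 2.4 -6.5 34.2] turn [-0.05  0.16 -0.06]
```

View pics/s2.png

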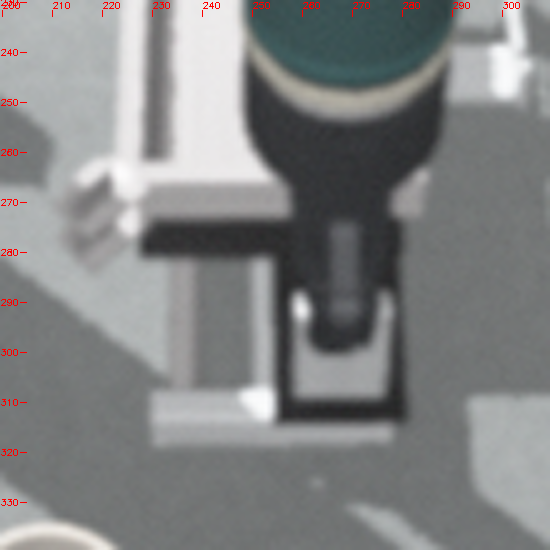

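View pics/t2.png

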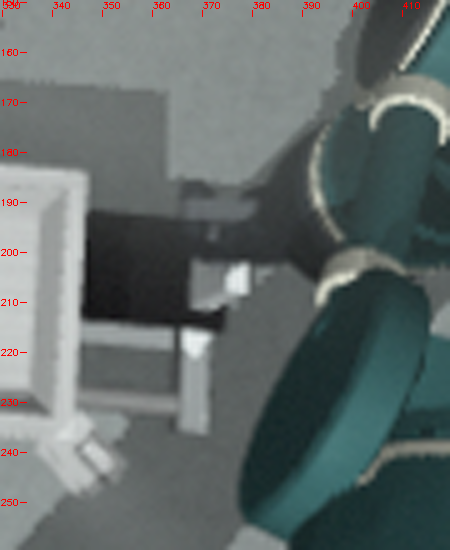

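Call:
arm_command(targets="2 -6 0 0 0 0 0.5;2 -6 15 0 0 0 0.5;2 -6 34 0 0 0 0.5;2 -6 34 0 0 0 0.5;2 -6 34 0 0 0 0.5")

```text
time: 1.97
tool_pos: [0.5385, -0.2493, 0.0798]
tcp_rot: [-3.138, 0.141, 0.001]
wrist_force: [0.1, 0.1, 0.4]
width: 0.499
```

```bash
python3 - <<'E'
from h import *
to([.5375,-.2495,.078],rot(-95.15))
E
```

```text
t 1.97 pos [ 0.5385 -0.2493  0.0798] F [0.1 0.1 0.4] w 0.499 q [-0.48  0.23  1.91  0.    1.01  1.18]
shift [-0.9  0.3  1.8] turn [-0.02  0.04  0.02]
```

Call:
arm_command(targets="0 0 0 0 0 0 0;0 0 0 0 0 0 0;0 0 0 0 0 0 0;0 0 0 0 0 0 0;0 0 0 0 0 0 0", newtons=30)

```text
time: 2.38
tool_pos: [0.5399, -0.2492, 0.0814]
tcp_rot: [-3.138, 0.141, -0.004]
wrist_force: [-0.1, 3.8, 5.4]
width: 0.127
```

```bash
python3 - <<'E'
from h import *
p=np.array([.5375,-.2495,.078])
to(p+.1*np.array([.0898,.996,0]),rot(-95.15))
E
```

```text
t 2.38 pos [ 0.5399 -0.2492  0.0814] F [-0.1  3.8  5.4] w 0.127 q [-0.47  0.22  1.9   0.    1.01  1.18]
shift [ -2.3 -99.5   3.4] turn [-0.01 -0.15  0.02]
```

Call:
arm_command(targets="0 -4 0 0 0 0 0;0 -12 0 0 0 0 0;0 -22 0 0 0 0 0;0 -32 0 0 0 0 0;0 -42 0 0 0 0 0;0 -52 0 0 0 0 0;0 -62 0 0 0 0 0;0 -72 0 0 0 0 0;0 -80 0 0 0 0 0;0 -80 0 0 0 0 0")

```text
time: 3.22
tool_pos: [0.5474, -0.1687, 0.0814]
tcp_rot: [3.138, -0.139, 0.005]
wrist_force: [0.4, 2.4, 6.5]
width: 0.128
```

```bash
python3 - <<'E'
from h import *
s,_=bot.read_camera("side");t,_=bot.read_camera("top")
crop(t,180,130,400,270,3.5,"pics/t3.png");crop(s,200,130,340,340,2.8,"pics/s3.png")
to([.5399,-.2492,.08],rot(-95.15))
E
```

```text
t 3.32 pos [ 0.5473 -0.1693  0.0814] F [0.2 1.3 6.7] w 0.128 q [-0.34  0.18  1.95  0.    1.    1.32]
shift [-0.3 80.2  1.4] turn [ 0.02 -0.18  0.06]
```

View pics/t3.png

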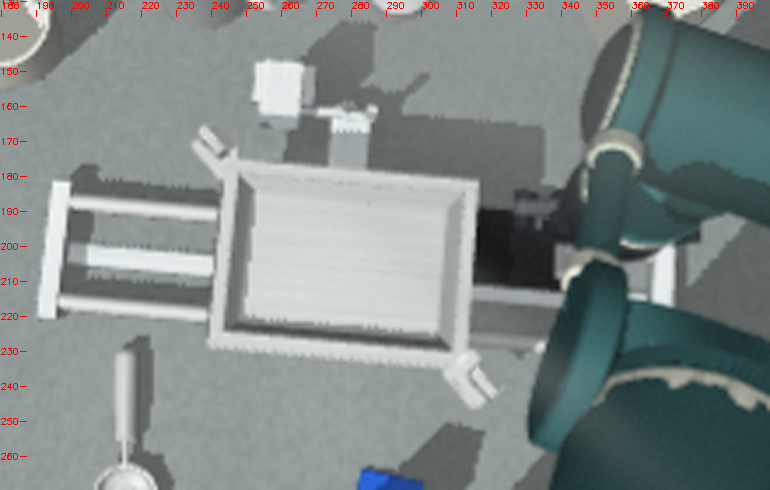

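View pics/s3.png

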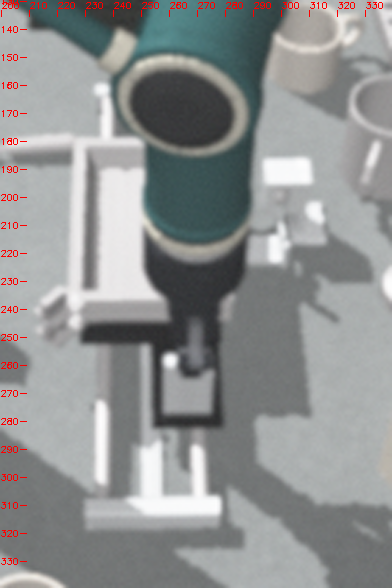

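Call:
arm_command(targets="0 -6 0 0 0 0 0;0 -12 0 0 0 0 0;0 -18 0 0 0 0 0;0 -24 0 0 0 0 0;0 -30 0 0 0 0 0;0 -35 0 0 0 0 0;0 -40 0 0 0 0 0;0 -40 0 0 0 0 0")

```text
time: 3.98
tool_pos: [0.5508, -0.1323, 0.0814]
tcp_rot: [3.134, -0.138, 0.006]
wrist_force: [-1.1, -3.0, 6.1]
width: 0.133
```

Call:
arm_command(targets="0 -4 0 0 0 0 0;0 -8 0 0 0 0 0;0 -12 0 0 0 0 0;0 -12 0 0 0 0 0")

```text
time: 4.32
tool_pos: [0.5519, -0.1193, 0.0814]
tcp_rot: [3.136, -0.14, 0.006]
wrist_force: [-0.3, 0.3, 6.1]
width: 0.128
```

Call:
arm_command(targets="0 -3 0 0 0 0 0;0 -6 0 0 0 0 0;0 -6 0 0 0 0 0")

```text
time: 4.57
tool_pos: [0.5526, -0.1122, 0.0814]
tcp_rot: [3.138, -0.14, 0.006]
wrist_force: [0.8, 0.4, 6.0]
width: 0.125
```

Call:
arm_command(targets="0 -3 0 0 0 0 0;0 -5 0 0 0 0 0;0 -5 0 0 0 0 0")

```text
time: 4.82
tool_pos: [0.553, -0.1083, 0.0814]
tcp_rot: [3.136, -0.139, 0.006]
wrist_force: [-0.4, -3.2, 6.5]
width: 0.128
```

Call:
arm_command(targets="0 -2 0 0 0 0 0;0 -3 0 0 0 0 0;0 -3 0 0 0 0 0")

```text
time: 5.07
tool_pos: [0.553, -0.1077, 0.0814]
tcp_rot: [3.132, -0.138, 0.005]
wrist_force: [-1.9, -10.8, 5.5]
width: 0.127
```

```bash
python3 - <<'E'
from h import *
s,_=bot.read_camera("side");t,_=bot.read_camera("top")
crop(t,230,130,330,190,8,"pics/t4.png");crop(s,270,160,340,240,7,"pics/s4.png")
to([.5399,-.2492,.08],rot(-95.15))
E
```

```text
t 5.17 pos [ 0.553  -0.1077  0.0814] F [ -2.3 -10.4   4.6] w 0.126 q [-0.23  0.17  1.97 -0.01  1.    1.43]
shift [ -0.6 142.1   2.3] turn [ 0.36 -0.21  0.1 ]
```

View pics/t4.png

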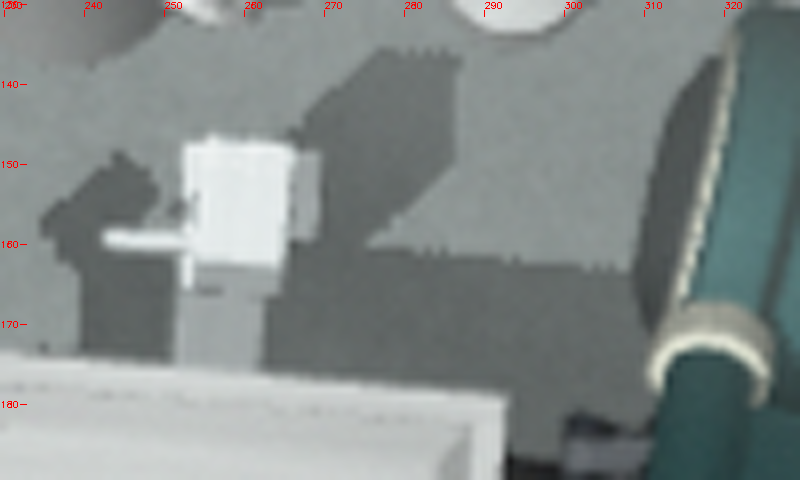

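View pics/s4.png

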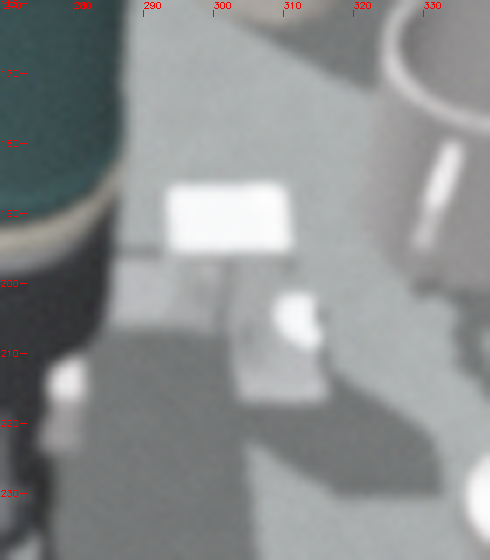

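Call:
arm_command(targets="0 2 0 0 0 0 0;0 3 0 0 0 0 0;0 3 0 0 0 0 0")

```text
time: 5.42
tool_pos: [0.553, -0.1083, 0.0814]
tcp_rot: [3.136, -0.14, 0.006]
wrist_force: [-0.6, -3.1, 5.9]
width: 0.125
```

Call:
arm_command(targets="0 0 0 0 0 0 0.5;0 0 0 0 0 0 0.5;0 0 0 0 0 0 0.5;0 0 0 0 0 0 0.5")

```text
time: 5.75
tool_pos: [0.551, -0.1066, 0.0791]
tcp_rot: [-3.138, 0.14, 0.001]
wrist_force: [-0.1, -0.2, 0.6]
width: 0.499
```

Call:
arm_command(targets="0 0 -15 0 0 0 0.5;0 0 -40 0 0 0 0.5;0 0 -80 0 0 0 0.5;0 0 -100 0 0 0 0.5;0 0 -100 0 0 0 0.5")

```text
time: 6.17
tool_pos: [0.5553, -0.1077, 0.1857]
tcp_rot: [3.137, -0.14, 0.016]
wrist_force: [0.5, 0.0, 0.0]
width: 0.498
```

```bash
python3 - <<'E'
from h import *
s,_=bot.read_camera("side");t,d=bot.read_camera("top");np.save("top5.npy",d)
cv2.imwrite("pics/t5f.png",t);cv2.imwrite("pics/s5f.png",s)
crop(t,270,180,350,250,8,"pics/t5.png");crop(s,200,150,300,250,6,"pics/s5.png")
to([.4477,-.0353,.14],rot(-50.15))
print(proj("top",[.4477,-.0353,.11]),proj("side",[.4477,-.0353,.11]))
E
```

```text
t 6.27 pos [ 0.5521 -0.107   0.1805] F [ 1.4  0.2 -0.3] w 0.5 q [-0.24  0.07  1.88  0.    1.18  1.42]
shift [-110.4  -62.1   40.2] turn [  0.06  -0.11 -44.95]
[[293.81133811 235.88011024]] [[219.48003773 215.03068134]]
```

View pics/t5.png

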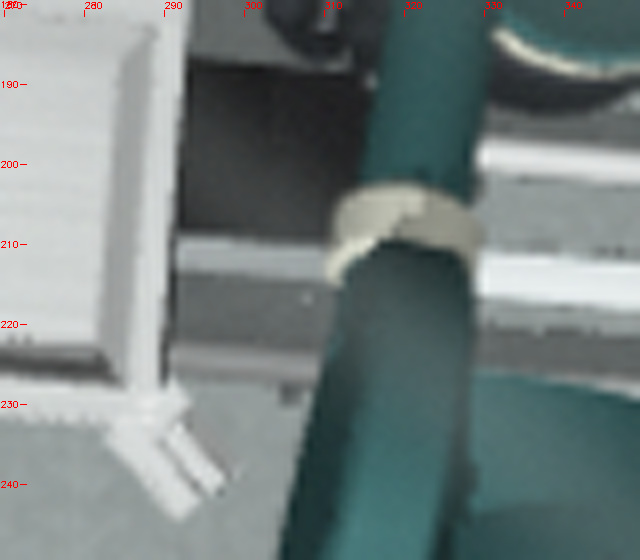

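View pics/s5.png

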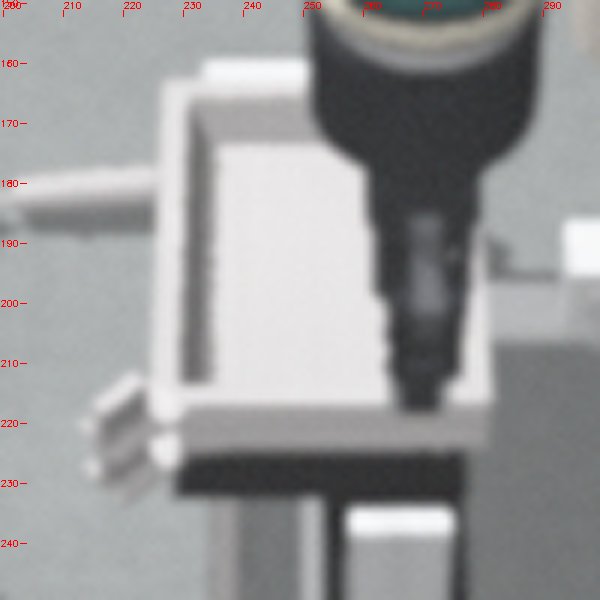

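```bash
python3 - <<'E'
from h import *
c=lambda x,y:(270+x/8-.5,180+y/8-.5)
print(tri([(218.3,216.2)],[c(195,459)]).round(4))
print(atz("top",[c(172,428),c(218,490),c(195,459)],.11).round(4), atz("side",[(218.3,216.2)],.11))
D=np.load("top5.npy")
for v in range(230,243): 
  print(v,[f"{P[0]:.3f},{P[1]:.3f},{P[2]:.3f}" for P in atd("top",[(u,v) for u in range(288,300,1)],D[v,288:300]) if .1<P[2]<.12])
E
```

```text
[[ 0.445  -0.0357  0.1065  0.0008]]
[[ 0.4549 -0.0284  0.11  ]
 [ 0.4356 -0.0425  0.11  ]
 [ 0.4452 -0.0354  0.11  ]] [[ 0.4446842  -0.03863294  0.11      ]]
230 []
231 []
232 []
233 ['0.455,-0.029,0.108', '0.455,-0.031,0.108']
234 ['0.452,-0.026,0.111', '0.452,-0.028,0.109', '0.453,-0.031,0.108', '0.452,-0.033,0.109']
235 ['0.450,-0.026,0.106', '0.450,-0.028,0.109', '0.450,-0.031,0.106', '0.450,-0.034,0.107', '0.450,-0.036,0.108']
236 ['0.447,-0.028,0.110', '0.447,-0.031,0.110', '0.447,-0.033,0.111', '0.447,-0.036,0.112', '0.447,-0.038,0.109']
237 ['0.445,-0.031,0.104', '0.445,-0.033,0.110', '0.445,-0.036,0.108', '0.445,-0.038,0.107']
238 ['0.443,-0.033,0.108', '0.443,-0.036,0.107', '0.442,-0.038,0.111', '0.442,-0.041,0.111']
239 ['0.440,-0.036,0.109', '0.440,-0.038,0.109', '0.440,-0.040,0.113', '0.440,-0.043,0.112']
240 ['0.438,-0.039,0.105', '0.437,-0.041,0.110', '0.437,-0.043,0.113']
241 ['0.435,-0.038,0.105', '0.435,-0.041,0.110']
242 []
```

```bash
python3 - <<'E'
from h import *
to([.446,-.035,.15],rot(-50.15))
E
```

```text
t 6.27 pos [ 0.5521 -0.107   0.1805] F [ 1.4  0.2 -0.3] w 0.5 q [-0.24  0.07  1.88  0.    1.18  1.42]
shift [-112.1  -62.2   30.2] turn [  0.06  -0.11 -44.95]
```

Call:
arm_command(targets="-30 -20 0 0 0 -7 0.5;-60 -40 0 0 0 -14 0.5;-90 -60 10 0 0 -21 0.5;-112 -62 20 0 0 -28 0.5;-112 -62 30 0 0 -35 0.5;-112 -62 30 0 0 -42 0.5;-112 -62 30 0 0 -45 0.5;-112 -62 30 0 0 -45 0.5;-112 -62 30 0 0 -45 0.5")

```text
time: 7.02
tool_pos: [0.444, -0.0349, 0.1477]
tcp_rot: [-2.953, -1.069, 0.005]
wrist_force: [0.7, -1.0, 0.7]
width: 0.498
```

```bash
python3 - <<'E'
from h import *
s,_=bot.read_camera("side");t,d=bot.read_camera("top")
crop(t,250,180,350,270,7,"pics/t6.png");crop(s,190,150,290,250,6,"pics/s6.png")
to([.446,-.035,.092],rot(-50.15))
E
```

```text
t 7.12 pos [ 0.4447 -0.0351  0.1485] F [0.1 1.2 0.6] w 0.501 q [-0.13 -0.13  2.14 -0.    1.13  0.74]
shift [ 1.1  0.8 56.5] turn [-0.08  0.07 -0.04]
```

View pics/s6.png

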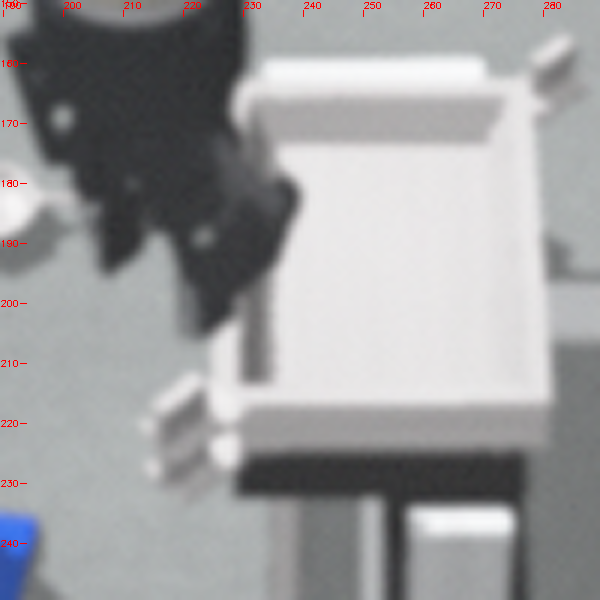

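View pics/t6.png

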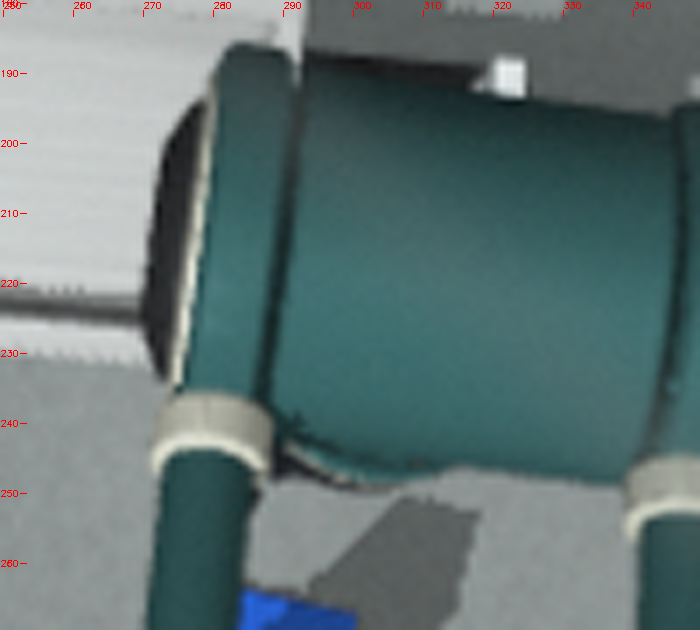

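Call:
arm_command(targets="1 1 20 0 0 0 0.5;1 1 40 0 0 0 0.5;1 1 52 0 0 0 0.5;1 1 56 0 0 0 0.5;1 1 56 0 0 0 0.5;1 1 56 0 0 0 0.5")

```text
time: 7.62
tool_pos: [0.447, -0.0354, 0.0937]
tcp_rot: [-2.953, -1.071, 0.0]
wrist_force: [-0.1, 0.5, 0.3]
width: 0.503
```

```bash
python3 - <<'E'
from h import *
s,_=bot.read_camera("side")
crop(s,190,150,290,250,6,"pics/s7.png")
to([.446,-.035,.092],rot(-50.15))
E
```

```text
t 7.67 pos [ 0.4476 -0.0355  0.0943] F [ 0.4 -0.1 -0.2] w 0.503 q [-0.13 -0.06  2.19 -0.    1.01  0.74]
shift [-0.9 -1.4  2.3] turn [ 0.05 -0.05  0.02]
```

View pics/s7.png

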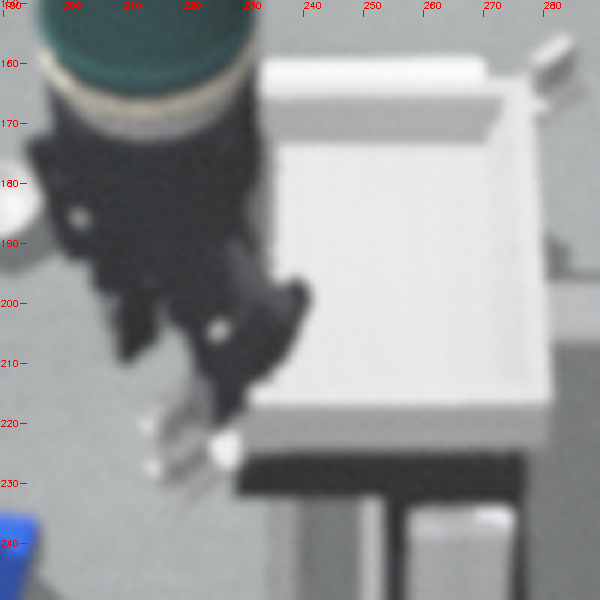

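Call:
arm_command(targets="0 -1 2 0 0 0 0.5;0 -1 2 0 0 0 0;0 -1 2 0 0 0 0;0 -1 2 0 0 0 0;0 -1 2 0 0 0 0;0 -1 2 0 0 0 0;0 -1 2 0 0 0 0", newtons=60)

```text
time: 8.25
tool_pos: [0.4462, -0.0346, 0.0916]
tcp_rot: [2.953, 1.072, 0.0]
wrist_force: [0.4, -0.2, -0.2]
width: 0.001
```

```bash
python3 - <<'E'
from h import *
s,_=bot.read_camera("side")
crop(s,190,150,290,250,6,"pics/s8.png")
to([.446,-.035,.092],rot(-50.15)); print(bot.read_state()["torque"])
E
```

```text
t 8.3 pos [ 0.4462 -0.0346  0.0916] F [ 1.  -0.7 -0.4] w -0.0 q [-0.13 -0.06  2.19  0.    1.01  0.74]
shift [-0.4  0.2 -0.4] turn [ 0.   -0.    0.03]
[-0.01630947 -0.02965676  0.00270813]
```

View pics/s8.png

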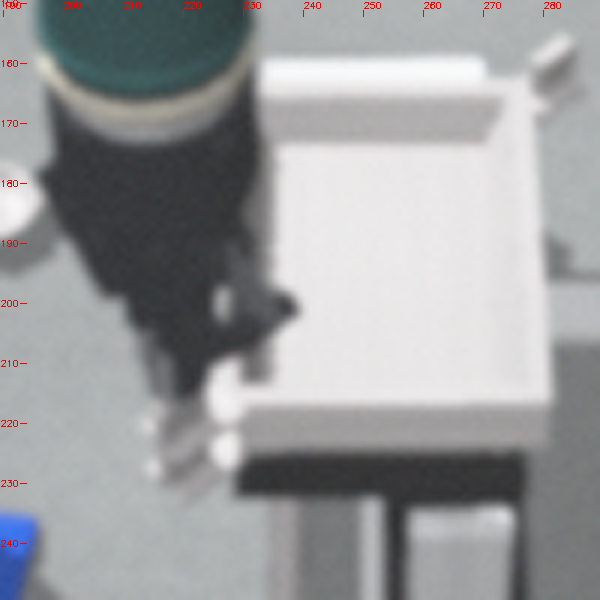

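```bash
python3 - <<'E'
from h import *
s,ds=bot.read_camera("side");t,dt=bot.read_camera("top")
X=[[.4462,-.0346,.0916],[.4462,-.0346,.110]]
print(proj("side",X),proj("top",X))
u=np.arange(205,235)
for v in range(206,232,2):
  P=atd("side",[(a,v) for a in u],ds[v,u]); print(v,' '.join(f"{int(p[0]*1000)},{int(p[1]*1000)},{int(p[2]*1000)}" for p in P[::2]))
c=cv2.resize(s[195:240,200:245],None,fx=13,fy=13,interpolation=cv2.INTER_CUBIC);cv2.imwrite("pics/s9.png",c)
cv2.imwrite("pics/t9.png",t)
E
```

```text
[[219.24343823 219.60394615]
 [218.84299058 214.85492711]] [[292.97712354 236.9868324 ]
 [293.53951708 236.48209642]]
206 408,90,0 414,87,3 419,87,2 425,85,4 434,-37,148 439,-47,159 443,-51,162 448,-51,162 453,-55,166 457,-68,181 462,-70,183 466,-78,192 470,-85,200 474,-90,205 479,-88,202
208 408,80,3 413,83,0 419,79,2 424,80,1 433,-36,139 438,-43,147 443,-49,154 448,-48,152 452,-60,166 457,-67,173 461,-71,178 466,-79,186 470,-85,193 477,7,81 482,14,72
210 407,77,-1 413,75,0 419,72,3 424,71,3 433,-37,133 438,-44,140 442,-44,141 447,-49,145 452,-63,162 456,-66,164 461,-73,172 467,-2,87 471,-5,90 477,1,81 482,8,71
212 407,70,-2 413,68,0 418,64,4 424,67,0 432,-36,124 437,-41,130 442,-46,136 447,-47,136 451,-44,132 456,-42,129 461,-11,90 466,-11,90 471,-9,87 476,-3,79 481,2,71
214 407,60,1 413,61,0 418,59,1 423,58,2 429,60,0 437,-43,125 442,-45,126 446,-46,128 451,-47,127 456,-33,111 461,-15,87 466,-15,88 471,-17,89 476,-17,89 480,-21,93
216 407,52,3 412,52,2 418,53,0 423,47,6 429,51,1 434,49,3 441,-48,123 446,-45,118 451,-37,108 455,-35,104 460,-24,91 465,-24,91 470,-26,92 475,-22,87 48
[... 418 characters left out ...]
 450,-39,88 454,-41,90 459,-39,87 464,-22,64 469,-20,61 474,-19,59 479,-21,61
224 406,26,0 411,27,0 417,27,-1 422,26,0 427,24,0 433,24,0 440,-45,88 444,-49,93 449,-48,91 454,-46,88 459,-28,64 464,-28,63 469,-28,63 474,-24,57 479,-27,60
226 406,21,0 411,15,5 417,17,3 422,16,2 427,15,4 434,-31,63 439,-46,82 444,-49,84 449,-38,70 454,-32,62 459,-32,61 464,-32,61 469,-32,60 474,-17,40 479,-16,37
228 405,15,-1 411,14,-1 416,12,1 421,12,0 427,9,2 433,-35,60 439,-43,70 443,-42,68 448,-39,63 453,-35,58 458,-40,63 463,-37,59 469,-20,36 474,-22,38 479,-24,40
230 405,6,0 411,4,2 416,4,2 421,5,0 426,4,1 432,4,0 438,-45,65 443,-43,61 448,-43,61 453,-45,63 458,0,1 463,-1,4 468,-26,36 473,-27,36 478,-31,40
```

View pics/s9.png

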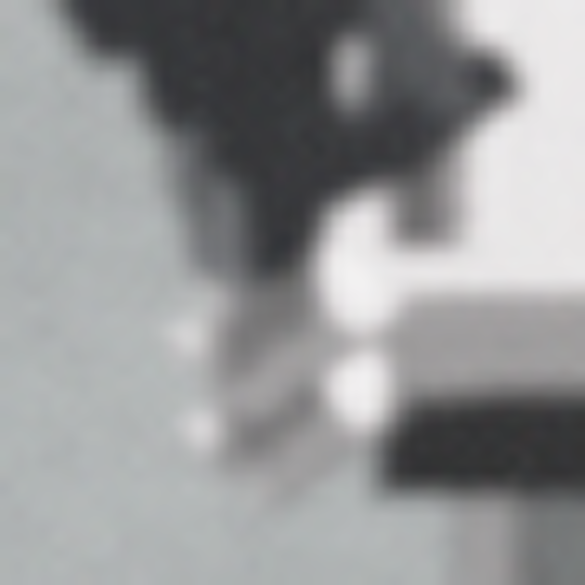

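```bash
python3 - <<'E'
from h import *
j=np.array([np.cos(np.radians(-50.15)),np.sin(np.radians(-50.15)),0])
p=np.array([.4476,-.0355,.0943])
for z in (0,.006,.013,.019,.025):
  print(z,proj("side",[p+j*.025+[0,0,z],p-j*.025+[0,0,z],p+[0,0,z]]).round(1).tolist())
print(bot.read_state()["width"],bot.read_state()["tool_pos"])
E
python3 - <<'E'
import cv2
s=cv2.imread("pics/s7.png");cv2.imwrite("pics/s7b.png",cv2.resize(s[240:500,50:350],None,fx=2.5,fy=2.5))
E
```

```text
0 [[226.8, 224.8], [212.9, 213.6], [219.8, 219.2]]
0.006 [[226.7, 223.3], [212.7, 212.0], [219.7, 217.6]]
0.013 [[226.6, 221.5], [212.5, 210.2], [219.5, 215.8]]
0.019 [[226.5, 219.9], [212.4, 208.7], [219.4, 214.2]]
0.025 [[226.4, 218.4], [212.2, 207.1], [219.2, 212.7]]
0.0006635742281943964 [ 0.44615421 -0.03454983  0.09152136]
```

View pics/s7b.png

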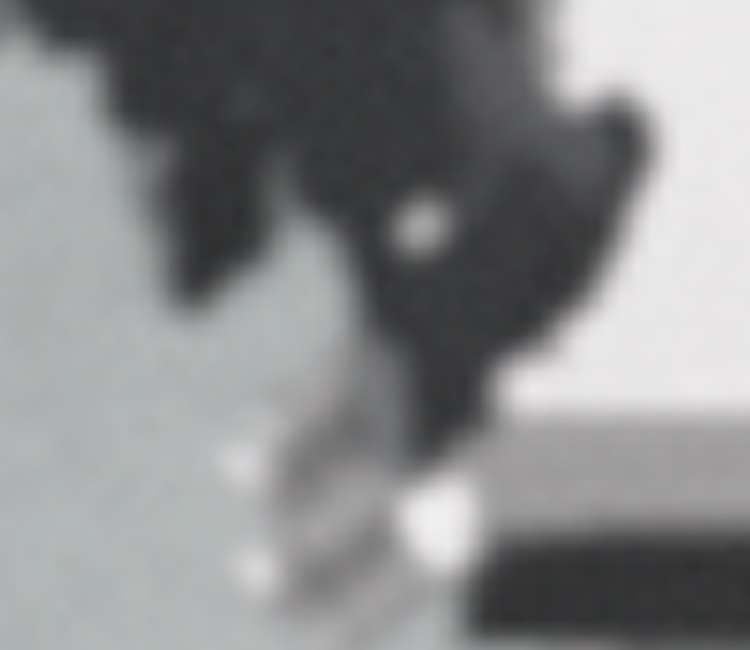

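View pics/t9.png

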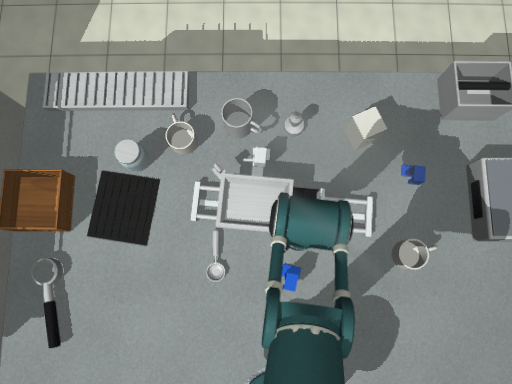

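Call:
arm_command(targets="0 0 0 0 0 0 0.5;0 0 0 0 0 0 0.5;0 0 0 0 0 0 0.5;0 0 4 0 0 0 0.5;0 0 8 0 0 0 0.5;0 0 13 0 0 0 0.5;0 0 13 0 0 0 0.5", newtons=20)

```text
time: 8.98
tool_pos: [0.445, -0.0344, 0.0771]
tcp_rot: [-2.952, -1.071, 0.003]
wrist_force: [0.3, 0.4, -0.4]
width: 0.5
```

```bash
python3 - <<'E'
from h import *
s,_=bot.read_camera("side")
crop(s,195,190,245,240,12,"pics/s10.png")
to([.446,-.035,.092],rot(-50.15))
E
```

```text
t 9.03 pos [ 0.4452 -0.0345  0.0775] F [0.2 0.3 0.6] w 0.505 q [-0.13 -0.04  2.21 -0.    0.98  0.74]
shift [  0.2   0.9 -14.5] turn [-0.09  0.08  0.03]
```

View pics/s10.png

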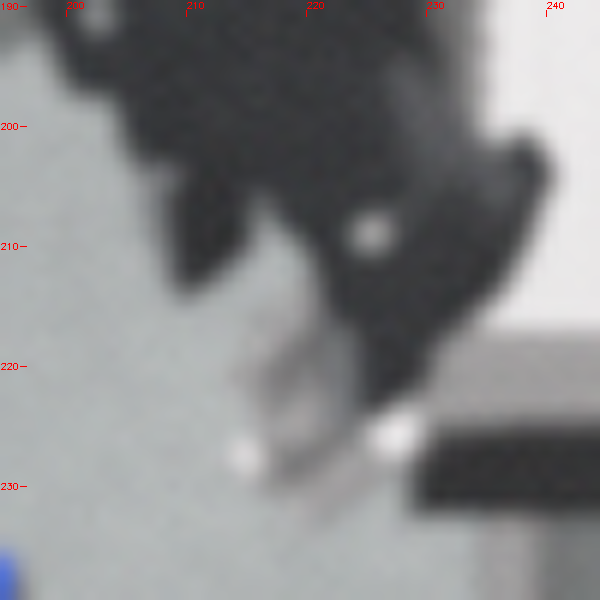

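Close gently and watch the width.

Call:
arm_command(targets="0 0 0 0 0 0 0;0 0 0 0 0 0 0;0 0 0 0 0 0 0;0 0 0 0 0 0 0;0 0 0 0 0 0 0")

```text
time: 9.45
tool_pos: [0.4464, -0.0346, 0.0787]
tcp_rot: [2.953, 1.071, 0.001]
wrist_force: [-0.6, -0.7, -0.4]
width: 0.082
```

```bash
python3 - <<'E'
from h import *
s,_=bot.read_camera("side")
crop(s,195,190,245,240,12,"pics/s11.png")
to([.446,-.035,.092],rot(-50.15))
E
```

```text
t 9.5 pos [ 0.4464 -0.0346  0.0788] F [ 0.4 -1.   0.5] w 0.086 q [-0.13 -0.05  2.21 -0.    0.98  0.74]
shift [ -0.6   0.  -13.2] turn [ 0.03 -0.02  0.03]
```

View pics/s11.png

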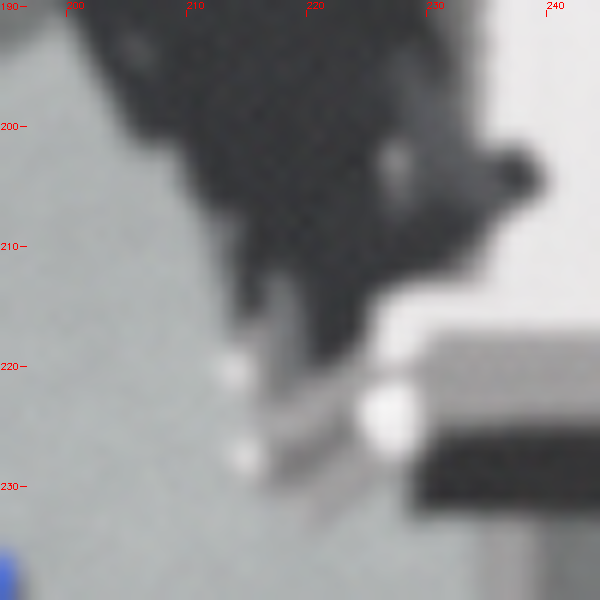

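Call:
arm_command(targets="0 0 0 0 0 0 0.3;0 0 0 0 0 0 0.3;0 0 3 0 0 0 0.3;0 0 5 0 0 0 0.3;0 0 5 0 0 0 0.3")

```text
time: 9.92
tool_pos: [0.4456, -0.0345, 0.0728]
tcp_rot: [-2.953, -1.071, 0.002]
wrist_force: [0.1, 0.3, 0.4]
width: 0.304
```

Call:
arm_command(targets="0 0 0 0 0 0 0;0 0 0 0 0 0 0;0 0 0 0 0 0 0;0 0 0 0 0 0 0;0 0 0 0 0 0 0")

```text
time: 10.33
tool_pos: [0.446, -0.0346, 0.0734]
tcp_rot: [-2.953, -1.071, 0.001]
wrist_force: [0.8, -0.2, -1.1]
width: 0.081
```

Call:
arm_command(targets="0 0 0 0 0 0 0;0 0 0 0 0 0 0", newtons=110)

```text
time: 10.5
tool_pos: [0.446, -0.0346, 0.0736]
tcp_rot: [-2.953, -1.071, 0.0]
wrist_force: [-2.3, -0.7, 1.3]
width: 0.056
```

```bash
python3 - <<'E'
from h import *
s,_=bot.read_camera("side")
crop(s,195,190,245,240,12,"pics/s12.png")
crop(s,190,140,310,300,3.7,"pics/s12b.png")
to([.446,-.035,.092],rot(-50.15));print(bot.read_state()["torque"])
E
```

```text
t 10.55 pos [ 0.446  -0.0346  0.0736] F [-1.9 -0.1  1.3] w 0.055 q [-0.13 -0.04  2.21 -0.    0.97  0.74]
shift [ -0.3   0.3 -18.4] turn [-0.01  0.01  0.03]
[-0.02087109  0.25271417 -0.12733932]
```

View pics/s12.png

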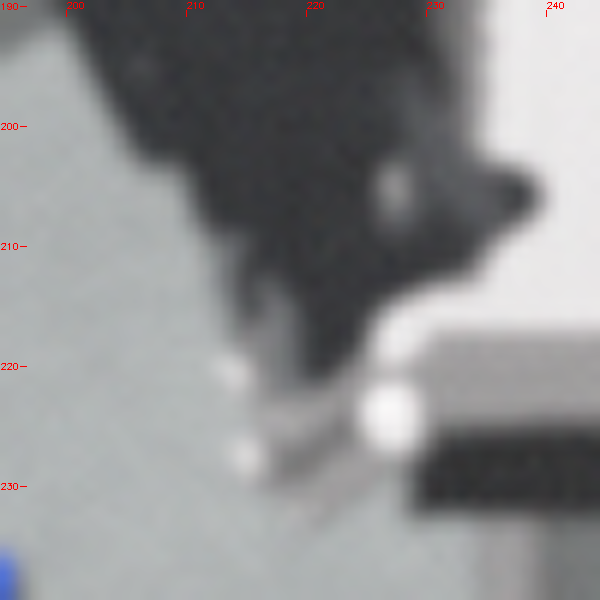

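Call:
arm_command(targets="0 0 -2 0 -0.5 0 0;0 0 -4 0 -1 0 0;0 0 -6.5 0 -1.5 0 0;0 0 -8.5 0 -2 0 0;0 0 -10.5 0 -2.5 0 0;0 0 -12.7 0 -3 0 0;0 0 -12.7 0 -3 0 0")

```text
time: 11.13
tool_pos: [0.4462, -0.0342, 0.0867]
tcp_rot: [2.936, 1.066, -0.079]
wrist_force: [-0.9, 0.7, -2.0]
width: 0.056
```

```bash
python3 - <<'E'
from h import *
s,_=bot.read_camera("side");t,d=bot.read_camera("top")
crop(s,190,140,310,300,3.7,"pics/s13.png")
to([.446,-.035,.092],rot(-50.15));print(bot.read_state()["torque"])
E
```

```text
t 11.23 pos [ 0.4462 -0.0342  0.0865] F [-0.4  1.5 -0.8] w 0.055 q [-0.1  -0.03  2.17 -0.04  1.03  0.8 ]
shift [-0.9  0.5 -5.5] turn [-0.02  3.    0.05]
[ 0.20811622  0.21630043 -0.15734489]
```

View pics/s13.png

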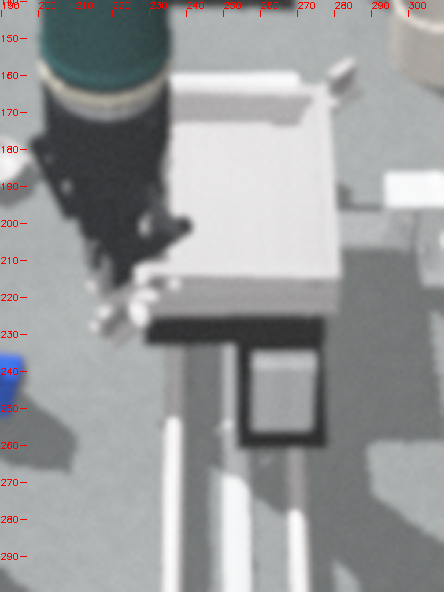

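View pics/s12b.png

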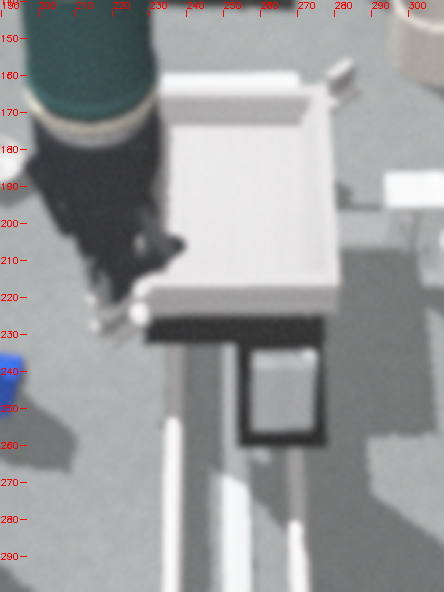

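Call:
arm_command(targets="0 0 -2 0 -0.5 0 0;0 0 -4 0 -1 0 0;0 0 -6.5 0 -1.5 0 0;0 0 -8.5 0 -2 0 0;0 0 -10.5 0 -2.5 0 0;0 0 -12.7 0 -3 0 0;0 0 -15 0 -3.5 0 0;0 0 -17 0 -4 0 0;0 0 -17 0 -4 0 0")

```text
time: 11.98
tool_pos: [0.4474, -0.0339, 0.1037]
tcp_rot: [2.908, 1.056, -0.178]
wrist_force: [0.7, 2.1, -3.0]
width: 0.057
```

```bash
python3 - <<'E'
from h import *
s,ds=bot.read_camera("side");t,d=bot.read_camera("top")
crop(s,190,140,310,300,3.7,"pics/s14.png");crop(t,190,140,310,260,5,"pics/t14.png")
to([.446,-.035,.092],rot(-50.15));print(bot.read_state()["torque"])
v,u=np.mgrid[0:384,0:512]
np.save("P14.npy",atd("top",np.c_[u.ravel(),v.ravel()],d.ravel()).reshape(384,512,3))
E
```

```text
t 12.08 pos [ 0.4472 -0.0339  0.1033] F [ 1.5  1.5 -2.5] w 0.054 q [-0.06 -0.01  2.12 -0.09  1.12  0.86]
shift [-0.2  0.1 11.4] turn [0.02 6.98 0.04]
[ 0.25871097 -0.21179119  0.00326775]
```

View pics/s14.png

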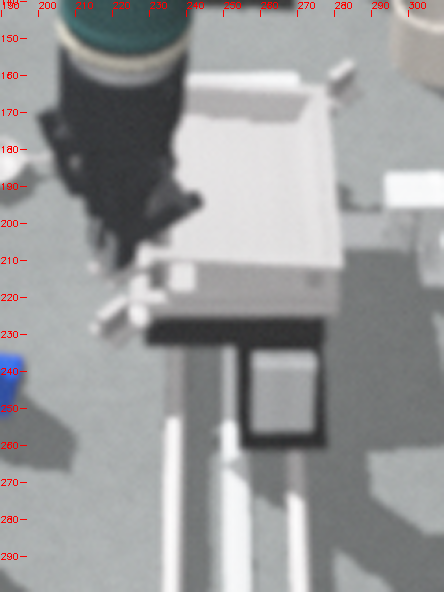

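View pics/t14.png

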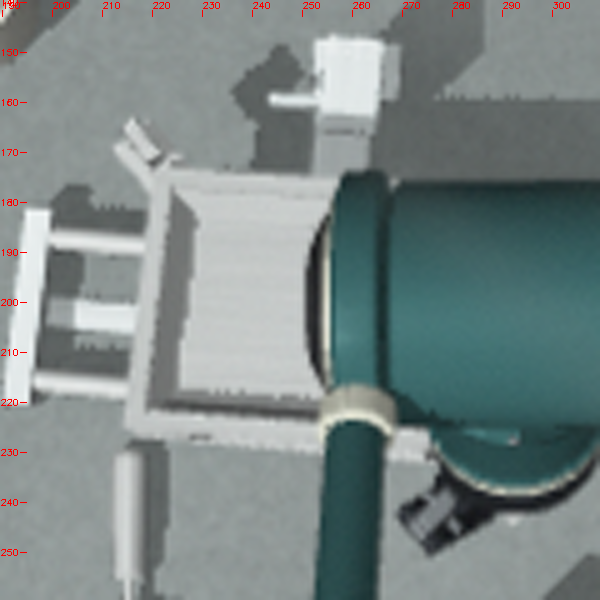

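```bash
python3 - <<'E'
from h import *
P=np.load("P14.npy")
for n,a in dict(far=(222,174),farL=(217,222),mid=(252,224),rimtop=(245,175),rimleft=(219,200),underlug=(213,165),near=(272,229),floor=(235,190),floor2=(245,215)).items(): print(n,np.median(P[a[1]-1:a[1]+2,a[0]-1:a[0]+2].reshape(-1,3),0).round(3))
E
```

```text
far [0.611 0.149 0.085]
farL [0.484 0.159 0.097]
mid [0.478 0.069 0.104]
rimtop [0.608 0.09  0.09 ]
rimleft [0.541 0.155 0.092]
underlug [ 0.657  0.184 -0.001]
near [0.465 0.019 0.11 ]
floor [0.571 0.115 0.074]
floor2 [0.504 0.088 0.082]
```

Call:
arm_command(targets="-0.5 0 -4 0 0 0 0;-1 0 -8 0 0 0 0;-1.5 0 -12 0 0 0 0;-2 0 -16 0 0 0 0;-2.5 0 -20 0 0 0 0;-3 0 -24 0 0 0 0;-3.5 0 -28 0 0 0 0;-3.5 0 -28 0 0 0 0")

```text
time: 12.75
tool_pos: [0.4476, -0.0342, 0.1326]
tcp_rot: [2.909, 1.055, -0.175]
wrist_force: [0.0, -0.0, -1.0]
width: 0.057
```

```bash
python3 - <<'E'
from h import *
s,ds=bot.read_camera("side");t,d=bot.read_camera("top")
crop(s,190,140,310,300,3.7,"pics/s15.png");crop(t,190,140,310,260,5,"pics/t15.png")
to([.446,-.035,.092],rot(-50.15));print(bot.read_state()["torque"])
v,u=np.mgrid[0:384,0:512]
np.save("P15.npy",atd("top",np.c_[u.ravel(),v.ravel()],d.ravel()).reshape(384,512,3))
E
```

```text
t 12.85 pos [ 0.447  -0.0341  0.1317] F [ 0.6  0.3 -2.4] w 0.059 q [-0.06 -0.04  2.09 -0.09  1.17  0.85]
shift [ 3.5  0.  39.6] turn [0.03 6.98 0.03]
[-0.17713     0.12666033  0.01777673]
```

View pics/s15.png

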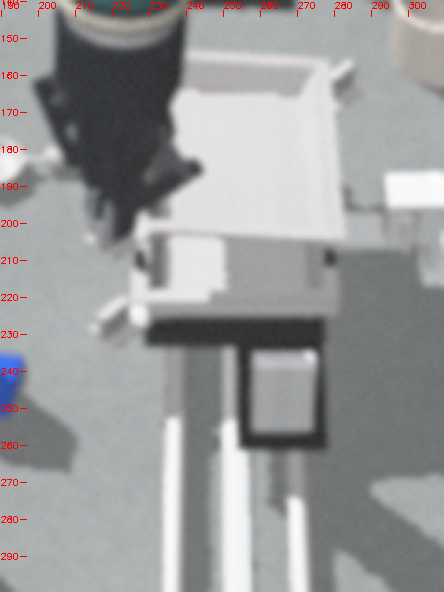

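View pics/t15.png

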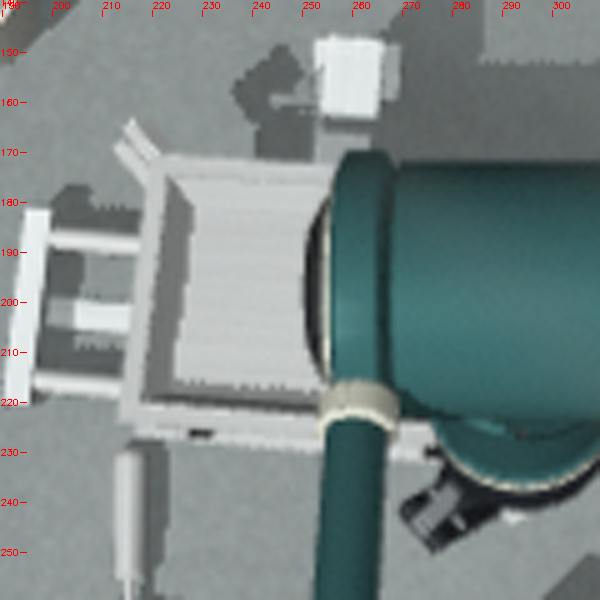

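Call:
arm_command(targets="-1.5 0 -10 0 0 0 0;-3 0 -22 0 0 0 0;-4 0 -34 0 1 0 0;-6 0 -46 0 2 0 0;-7 0 -58 0 3 0 0;-9 0 -70 0 4 0 0;-10 0 -80 0 5 0 0;-11 0 -88 0 6 0 0;-11 0 -88 0 7 0 0;-11 0 -88 0 7 0 0")

```text
time: 13.68
tool_pos: [0.4465, -0.0346, 0.2208]
tcp_rot: [2.953, 1.07, 0.003]
wrist_force: [-0.5, -0.0, -2.5]
width: 0.056
```

```bash
python3 - <<'E'
from h import *
s,ds=bot.read_camera("side");t,d=bot.read_camera("top")
cv2.imwrite("pics/s16.png",s);cv2.imwrite("pics/t16.png",t)
to([.446,.333,.215],rot(-50.15));print(bot.read_state()["torque"])
v,u=np.mgrid[0:384,0:512]
np.save("P16.npy",atd("top",np.c_[u.ravel(),v.ravel()],d.ravel()).reshape(384,512,3))
E
```

```text
t 13.78 pos [ 0.4459 -0.0343  0.2194] F [-0.2 -0.2 -1.9] w 0.059 q [-0.13 -0.18  2.05  0.    1.28  0.74]
shift [ 235.4 -282.     4.5] turn [-0.05  0.04 -0.  ]
[-0.22419112  0.17315413  0.03334383]
```

View pics/s16.png

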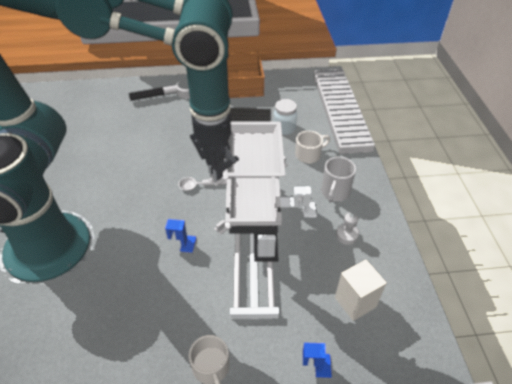

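View pics/t16.png

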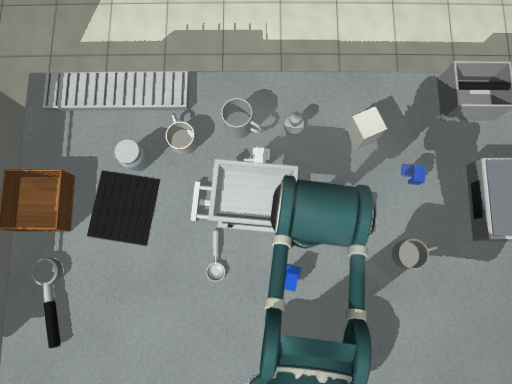

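Call:
arm_command(targets="5 -6 0 0 0 0 0;15 -18 0 0 0 0 0;29 -35 0 0 0 0 0;43 -52 0 0 0 0 0;58 -70 0 0 0 0 0;72 -87 0 0 0 0 0;87 -104 0 0 0 0 0;101 -121 0 0 0 0 0;110 -132 0 0 0 0 0;117 -141 0 0 0 0 0")

```text
time: 14.62
tool_pos: [0.4451, 0.1511, 0.219]
tcp_rot: [-2.952, -1.074, 0.003]
wrist_force: [0.7, -0.5, -2.5]
width: 0.056
```

```bash
python3 - <<'E'
from h import *
to([.446,.333,.215],rot(-50.15));print(bot.read_state()["torque"])
E
```

```text
t 14.62 pos [0.4451 0.1511 0.219 ] F [ 0.7 -0.5 -2.5] w 0.056 q [ 0.27 -0.14  2.01  0.    1.27  1.15]
shift [ 117.6 -138.8    4. ] turn [-0.08  0.1   0.14]
[-0.19351635  0.2438957   0.03392722]
```

Call:
arm_command(targets="10 -12 0 0 0 0 0;24 -29 0 0 0 0 0;39 -46 0 0 0 0 0;53 -63 0 0 0 0 0;68 -81 0 0 0 0 0;82 -98 0 0 0 0 0;96 -115 0 0 0 0 0;108 -129 0 0 0 0 0;115 -136 0 0 0 0 0;118 -139 0 0 0 0 0")

```text
time: 15.45
tool_pos: [0.4469, 0.3328, 0.2192]
tcp_rot: [2.952, 1.074, -0.002]
wrist_force: [-1.2, 0.7, -2.3]
width: 0.061
```

Call:
arm_command(targets="0 0 0 0 0 0 0;0 0 0 0 0 0 0;0 0 0 0 0 0 0;0 0 0 0 0 0 0;0 0 0 0 0 0 0;0 0 0 0 0 0 0")

```text
time: 15.95
tool_pos: [0.4476, 0.3308, 0.2202]
tcp_rot: [2.954, 1.07, 0.0]
wrist_force: [1.1, 0.3, -2.3]
width: 0.059
```

```bash
python3 - <<'E'
from h import *
s,ds=bot.read_camera("side");t,d=bot.read_camera("top")
cv2.imwrite("pics/s17.png",s);cv2.imwrite("pics/t17.png",t);crop(t,70,120,230,270,5,"pics/t17c.png");crop(s,180,60,320,180,5.5,"pics/s17c.png")
to([.446,.333,.215],rot(-50.15));print(bot.read_state()["torque"],bot.read_state()["joint_vel"].round(3))
v,u=np.mgrid[0:384,0:512]
np.save("P17.npy",atd("top",np.c_[u.ravel(),v.ravel()],d.ravel()).reshape(384,512,3))
E
```

```text
t 16.05 pos [0.4475 0.331  0.2203] F [ 0.  -0.7 -2.4] w 0.059 q [ 0.59  0.03  1.85 -0.    1.26  1.47]
shift [ 0.1 -2.5  5.3] turn [ 0.   -0.01  0.01]
[-0.22717253  0.1759654  -0.02774953] [ 0.002  0.003 -0.002  0.001 -0.     0.   ]
```

View pics/s17.png

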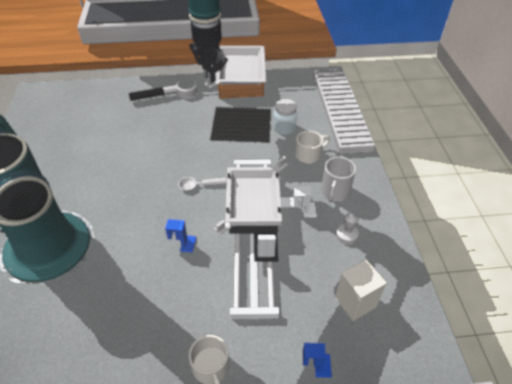

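View pics/t17c.png

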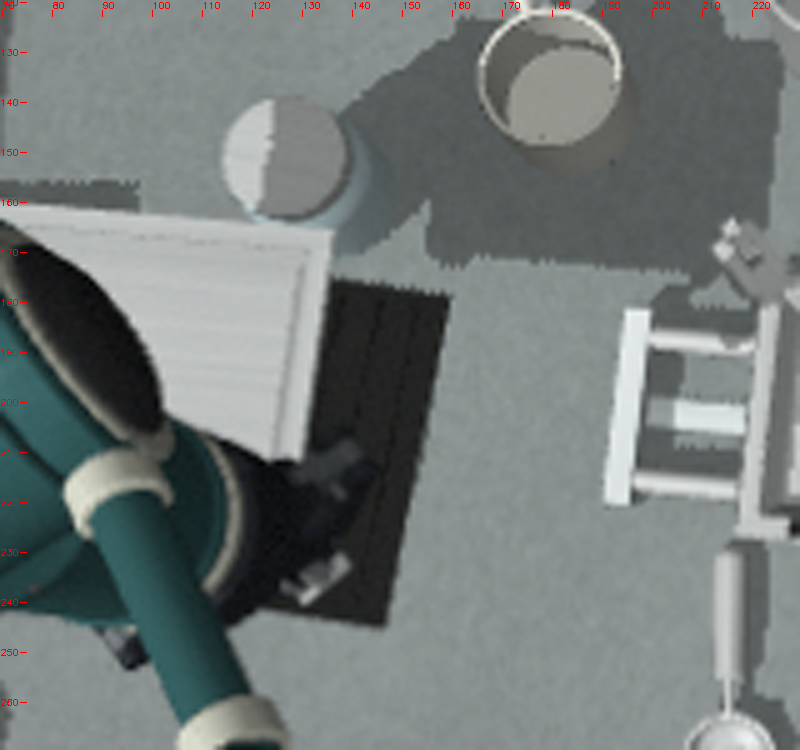

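View pics/s17c.png

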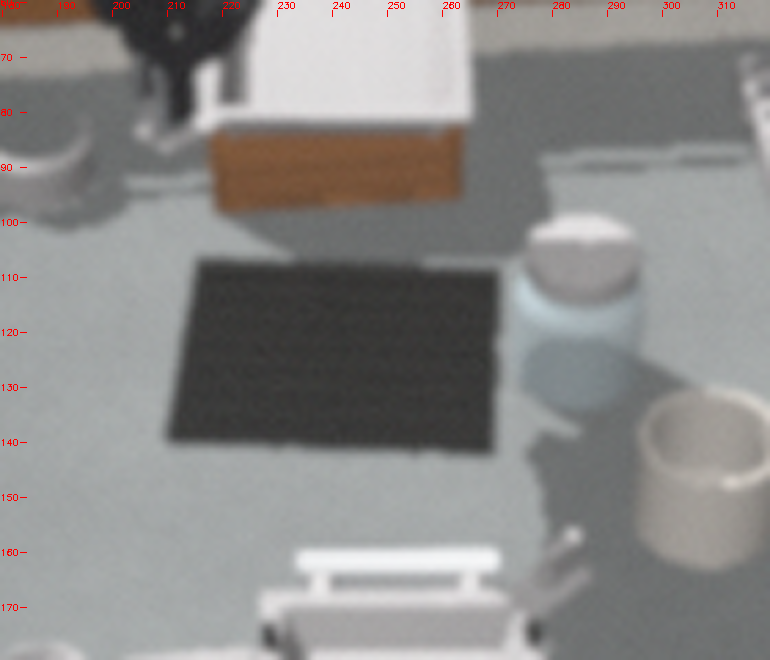

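```bash
python3 - <<'E'
from h import *
P=np.load("P17.npy")
Q=P[170:205,96:126].reshape(-1,3); 
A=np.c_[Q[:,:2],np.ones(len(Q))];k=np.linalg.lstsq(A,Q[:,2],rcond=None)[0];r=Q[:,2]-A@k
g=abs(r)<.006;k=np.linalg.lstsq(A[g],Q[g,2],rcond=None)[0]
print("floor plane",k,"mean",Q[g].mean(0),"tilt",np.hypot(*k[:2]))
print("rim corner",P[166:168,132:135].reshape(-1,3).round(3), "rimtop",P[163,110].round(3))
c=lambda x,y:(70+x/5-.5,120+y/5-.5)
print(atz("top",[c(333,230)],.235))
print("sled plate rows etc")
E
```

```text
floor plane [-0.22332528 -0.93779111  0.70653374] mean [0.55391019 0.39241097 0.21483207] tilt 0.964015735135529
rim corner [[0.597 0.339 0.233]
 [0.597 0.337 0.233]
 [0.597 0.334 0.234]
 [0.594 0.339 0.234]
 [0.595 0.337 0.232]
 [0.595 0.335 0.23 ]] rimtop [ 0.664  0.48  -0.   ]
[[0.59772219 0.32928284 0.235     ]]
sled plate rows etc
```

```bash
python3 - <<'E'
from h import *
P=np.load("P17.npy")
Q=P[172:200,106:126].reshape(-1,3);Q=Q[(Q[:,2]>.19)&(Q[:,2]<.225)]
for i in range(3):
  A=np.c_[Q[:,:2],np.ones(len(Q))];k=np.linalg.lstsq(A,Q[:,2],rcond=None)[0];r=Q[:,2]-A@k;Q=Q[abs(r)<.004]
print(len(Q),k,"mean",Q.mean(0),"tilt",np.hypot(*k[:2]),r.std())
# under-tray / sled check vs before
t0,t1=cv2.imread("pics/s12b.png"),cv2.imread("pics/s17.png")
crop(t1,190,140,310,300,3.7,"pics/s17d.png")
E
```

```text
519 [ 0.00373736 -0.00907096  0.21577723] mean [0.5541828  0.3814323  0.21438044] tilt 0.00981071313186022 0.0014870904182772348
```

View pics/s17d.png

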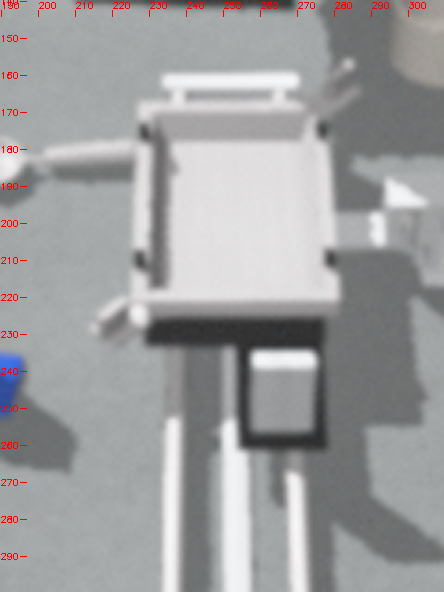

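```bash
python3 - <<'E'
from workcell import bot
s=bot.read_state();print(s["time"],s["joint_vel"].round(3),s["width"]);print(bot.finish_job())
E
```

```text
16.05 [ 0.002  0.003 -0.002  0.001 -0.     0.   ] 0.058901742551558695
the job is handed in; nothing more can be done
None
```

I pushed the sled home, peeled the top tray off by its lug, and left it held level over the mat. I handed the job in at 16.05 s. No verdict was reported.

**What I did**
- **Sled:** I pinched the plate and pushed it 142 mm. There it met a firm stop, with about 10 N and no further movement, and I eased off and released it.
- **Peel:** I tilted the top tray by 7° about its far corner. The lug rose about 30 mm while the far rim stayed at about 0.086 m (0.088 m when nested). Then I lifted the tray clear.
- **Carry:** I levelled the tray and carried it to the mat.

**Last checks**
- **Tray:** floor at about 0.214 m, tilt about 0.01 rad, arm at rest. Its centre is about (0.536, 0.433), against the mat's (0.536, 0.431).
- **Grip:** commanded at 110 N on the lug, with the opening steady. The wrist carried about 2.4 N.
- **Middle tray and sled:** in the last side view the middle tray sits in its nest and the sled plate is where I left it. I did not measure the notch inside the cage; that the sled is latched rests on the firm stop and on its not moving since.
- **Bystanders:** none looked moved in the pictures; I did not measure them.

**Disagreement**
- **Finger reach:** my first closing on the lug shut on nothing. In the pictures the fingertips stood about 18 mm higher than the reported TCP. I went about 18 mm lower, watching the force, and then gripped the lug.

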